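# Kit the heel bumpers and pylon tubes

### The arm

A 6-joint arm with a two-finger parallel gripper is mounted at the origin on the work surface. World frame = base frame: x ahead of the robot, y to its left, z up, the work surface at z = 0. Lengths are in m, angles in rad, forces in N, time in s.
With the tool pointing down it reaches from about 0.375 to 0.925 m from the base axis. Payload 5.7 kg.
Tool frame: the origin (TCP) lies midway between the tips of the shut fingers; the grasp point (between the pads) lies 19 mm behind it; z points along the fingers, y is the direction in which the jaws open and shut (so a half turn about z gives the same grasp; the last joint's range is limited). The gripper opens to 85 mm and grips with 20 to 120 N. Pads are 22 mm wide; open, the fingers measure 114 mm over their backs; the gripper's body (76 mm by 85 mm) begins 54 mm behind the grasp point. The pads swing forward as they close: fully open they stand 13 mm farther back than shut.
Start: joints at [-1.322, 0.359, 1.51, -0, 1.272, -0.115], TCP at [0.213, -0.561, 0.231] pointing down, gripper open.
Joint ranges: [-2.97, 2.97], [-1.01, 2.36], [0.21, 2.38], [-0.96, 4.11], [0.2, 2.71], [-2.98, 2.98]. Speed limits (rad/s): [2.39, 2.39, 3.14, 3.14, 3.14, 3.14].

### API

Orientations are given as a unit quaternion [x, y, z, w].
In Python, from workcell import * gives the robot as it stands. The module is installed in compiled form; this text tells all that it offers.
- The arm moves only by the shell command python3 -m jog 'ROWS' [OPENING]. ROWS is text: rows parted by semicolons, each of 6 numbers parted by spaces: the shift along the world's x, y, z in m, then the turn, a rotation vector about the world's x, y, z in degrees. In form: x y z wx wy wz; .... A call has 1 to 10 rows; each row shifts and turns the commanded pose from where the row before left it; what a row does not reach is not made up. A row lasts 1/12 s, in which the tool goes at most 41.7 mm and 7.16 degrees, less where a joint would pass 70% of its speed; a pose out of reach is approached as far as the arm can. A call with a gripper value outside its range is refused whole. OPENING is the closure in counts, from 0 (fully open) to 255 (shut), set as the call begins (- or left out, the last holds). The fingers move at their own pace and stop on an object; the grip force is fixed at half the most. Time passes only in rows, so rows that do not move let the fingers close. It gives the time, the measured TCP pose, the force and the opening at its end, in the units of the state.
- observe(): the state, without advancing time (a new reading comes with each control period).
- snapshot(name): name is "scene" or "top" or "wrist"; returns a dict with "pixels" (480x640x3 uint8, red, green, blue), "depth" (480x640 float32, m along the optical axis (not along the pixel's ray), 0 where there is no reading), "fx", "fy", "cx", "cy" (pixels), "T" (4x4, takes a point from camera to world coordinates). Camera axes: x right, y down, z forward; pixel columns grow to the right and rows downward; lengths in m; the calibration is good to about 2 mm. A picture is of the moment at which its call begins.
- close_job(): hands the job in, once; it reports no verdict.
Trained networks look in a picture, given as the dict that the camera call returned (one of the last four; its "shot" number tells which), for a name from the list of things; names that differ only in an ending like _2 or _b are one class to them, and where a whole thing is asked for, a point or a joint stands for the part that bears it (a point fixed in the world has none). Each returns a list of dicts, best first, with "p" (0 to 1); they miss things now and then, are a little off and sometimes report something else, mostly with a low value. They report only what shows in the picture. A call takes as long as a camera call. They do not tell look-alikes from the thing itself.
- boxes_of(picture, thing): "bbox" ([left, top, width, height] in pixels, round what is visible of it).
The state is a dict: "t": time; "qpos": joint angles; "joint_velocities": joint speeds; "tau": joint torques, N m; "position": TCP position; "eef_rot": TCP orientation; "force": force on the tool from outside, world axes, zero at the start; "wrist_torque": the same for the moment, N m; "opening": finger opening in m.
Only numpy, scipy, OpenCV 4.12 (cv2) and the standard library are available. Lean on these libraries where they do the work, as an engineer would, in place of code of your own. Each camera call takes 0.05 s, during which the arm holds its last target. There are 200 camera calls.

### The job

Put away the prosthesis spares standing on the bench: slide the carrier's clear cover fully back, put every heel bumper into a well of the carrier, one to a well and right down on its floor, then slide the cover fully shut over them. Also, before, between or after, stand each pylon tube upright in its own bore of the wooden rack, head up and right down. Leave the jar, tools and other things on the bench where they are.

Things in the scene. Friction and masses are not known exactly. Their poses are not given: they have to be found in the camera images.
- carrier: Grey six-well carrier fixed to the bench, 151 mm in its x and 224 mm in its y, open on top, two rows (along x) of three wells (along y). Well: 68 x 68 mm inside (so only one bumper fits down on the floor), centres 73 mm apart, floor 5 mm above the bench, walls 5 mm thick and 32 mm high. Along each y end runs an aluminium side rail, 75 mm high, 10 mm thick, carrying the cover. Origin: centre of the underside; its x points away from the robot (turned by its yaw), y to the left.
- cover (a joint): Clear flat sliding cover of the carrier, 151 x 240 x 5 mm, its underside 76 mm above the bench. Value in m: 0 = closed over the wells, grows as it slides along the carrier's +x (away from the robot), 0.185 = stop, wells fully uncovered. It stays where it is left; about 2 N of friction.
- cover_grip (a point): Middle of the cover's black upright grip fin, 101 mm above the bench: 14 mm thick (carrier x), 60 mm wide (carrier y), 40 mm tall (from 81 to 121 mm above the bench). It stands near the cover's robot-side edge and slides with it: at carrier x = -63 mm + the cover's value, y = 0.
- well0 (a point): Centre of the floor of a well (near row, right as the robot sees it); axes as the carrier.
- well1 (a point): Centre of the floor of a well (near row, middle as the robot sees it); axes as the carrier.
- well2 (a point): Centre of the floor of a well (near row, left as the robot sees it); axes as the carrier.
- well3 (a point): Centre of the floor of a well (far row, right as the robot sees it); axes as the carrier.
- well4 (a point): Centre of the floor of a well (far row, middle as the robot sees it); axes as the carrier.
- well5 (a point): Centre of the floor of a well (far row, left as the robot sees it); axes as the carrier.
- bumper0: Black-rubber heel bumper, a plain cylinder 48 mm in diameter and 60 mm tall with a grey end face, 60 to 130 g, standing on the bench at the start. Origin: its centre (30 mm above the bench when standing); z is the cylinder's axis. In a well it may stand or lie. It may be absent.
- bumper1: Black-rubber heel bumper, a plain cylinder 48 mm in diameter and 60 mm tall with a grey end face, 60 to 130 g, standing on the bench at the start. Origin: its centre (30 mm above the bench when standing); z is the cylinder's axis. In a well it may stand or lie. It may be absent.
- bumper2: Black-rubber heel bumper, a plain cylinder 48 mm in diameter and 60 mm tall with a grey end face, 60 to 130 g, standing on the bench at the start. Origin: its centre (30 mm above the bench when standing); z is the cylinder's axis. In a well it may stand or lie. It may be absent.
- bumper3: Black-rubber heel bumper, a plain cylinder 48 mm in diameter and 60 mm tall with a grey end face, 60 to 130 g, standing on the bench at the start. Origin: its centre (30 mm above the bench when standing); z is the cylinder's axis. In a well it may stand or lie. It may be absent.
- bumper4: Black-rubber heel bumper, a plain cylinder 48 mm in diameter and 60 mm tall with a grey end face, 60 to 130 g, standing on the bench at the start. Origin: its centre (30 mm above the bench when standing); z is the cylinder's axis. In a well it may stand or lie. It may be absent.
- pylon0: Pylon tube: aluminium tube 36 mm in diameter with a dark steel clamp head 44 mm in diameter on top (from 85 to 120 mm above the foot), 120 mm tall in all, about 0.2 kg, standing on the bench at the start. Origin: centre of the foot; z points up to the head.
- pylon1: Pylon tube: aluminium tube 36 mm in diameter with a dark steel clamp head 44 mm in diameter on top (from 85 to 120 mm above the foot), 120 mm tall in all, about 0.2 kg, standing on the bench at the start. Origin: centre of the foot; z points up to the head.
- rack: Wooden rack block fixed to the bench, 75 mm (x) x 155 mm (y) x 52 mm high, with two round bores along its y, 75 mm apart. Origin: centre of the underside.
- rack_hole0 (a point): Centre of a bore's mouth, in the rack's top face 52 mm above the bench; bore 41 mm in diameter, 40 mm deep, slightly chamfered.
- rack_hole1 (a point): Centre of a bore's mouth, in the rack's top face 52 mm above the bench; bore 41 mm in diameter, 40 mm deep, slightly chamfered.
- jar: White-capped jar, 48 mm in diameter, 62 mm high, standing among the bumpers; origin under its centre. Not part of the job.
- wrench: Steel wrench 170 mm long lying in front of the carrier along its own x. Not part of the job.
- driver: Screwdriver 190 mm long lying along its own x on the right. Not part of the job.
- cup: White plastic cup, 84 mm in diameter, 85 mm high, on the right. Not part of the job.
- spool: Spool of black strapping lying flat, 130 mm in diameter, 36 mm high, on the left. Not part of the job.
Not all that is in view belongs to the job. What is shaped like the bumper4 but red is not meant.

How it is judged:
On the way, in this order (a step that is already met when the one before it is completed fails the run):
1. the cover is slid back (value of joint cover above 0.16 m), for 0.2 s.
2. with the cover back, every bumper is in a well, one to a well, down on the floor (z of each of bumper0, bumper1, bumper2, bumper3, bumper4 in the frame of carrier below 0.039 m and x of bumper0 in the frame of carrier between -0.07 and 0.07 m and y of bumper0 in the frame of carrier between -0.106 and 0.106 m and x of bumper1 in the frame of carrier between -0.07 and 0.07 m and y of bumper1 in the frame of carrier between -0.106 and 0.106 m and x of bumper2 in the frame of carrier between -0.07 and 0.07 m and y of bumper2 in the frame of carrier between -0.106 and 0.106 m and x of bumper3 in the frame of carrier between -0.07 and 0.07 m and y of bumper3 in the frame of carrier between -0.106 and 0.106 m and x of bumper4 in the frame of carrier between -0.07 and 0.07 m and y of bumper4 in the frame of carrier between -0.106 and 0.106 m and value of joint cover above 0.15 m), for 0.2 s.
3. the cover is slid shut (value of joint cover below 0.008 m), for 0.2 s.
At the end, for the whole second after the job is handed in: Cover shut within 8 mm; each bumper down on the floor of a well, its centre within 70 mm (x) and 106 mm (y) of the carrier's and under 39 mm high (so one per well); each pylon in a bore, foot within 8 mm of its axis and under 18 mm above the bench, tilt under 0.15 rad; all at rest (value of joint cover below 0.008 m and z of each of bumper0, bumper1, bumper2, bumper3, bumper4 in the frame of carrier below 0.039 m and x of bumper0 in the frame of carrier between -0.07 and 0.07 m and y of bumper0 in the frame of carrier between -0.106 and 0.106 m and x of bumper1 in the frame of carrier between -0.07 and 0.07 m and y of bumper1 in the frame of carrier between -0.106 and 0.106 m and x of bumper2 in the frame of carrier between -0.07 and 0.07 m and y of bumper2 in the frame of carrier between -0.106 and 0.106 m and x of bumper3 in the frame of carrier between -0.07 and 0.07 m and y of bumper3 in the frame of carrier between -0.106 and 0.106 m and x of bumper4 in the frame of carrier between -0.07 and 0.07 m and y of bumper4 in the frame of carrier between -0.106 and 0.106 m and ((horizontal distance between pylon0 and rack_hole0 below 0.008 m and z of pylon0 in the frame of rack below 0.018 m) or (horizontal distance between pylon0 and rack_hole1 below 0.008 m and z of pylon0 in the frame of rack below 0.018 m)) and angle between each of pylon0, pylon1's own z axis and vertical below 0.15 rad and ((horizontal distance between pylon1 and rack_hole0 below 0.008 m and z of pylon1 in the frame of rack below 0.018 m) or (horizontal distance between pylon1 and rack_hole1 below 0.008 m and z of pylon1 in the frame of rack below 0.018 m)) and linear speed of each of bumper0, bumper1, bumper2, bumper3, bumper4, pylon0, pylon1 below 0.02 m/s); the robot touches nothing.
It fails at once if the jar is moved more than 50 mm (distance of jar from where it was at the start of the episode above 0.05 m).
It fails at once if the wrench is moved more than 50 mm (distance of wrench from where it was at the start of the episode above 0.05 m).
It fails at once if the driver is moved more than 50 mm (distance of driver from where it was at the start of the episode above 0.05 m).
It fails at once if the cup is moved more than 50 mm (distance of cup from where it was at the start of the episode above 0.05 m).
It fails at once if the spool is moved more than 50 mm (distance of spool from where it was at the start of the episode above 0.05 m).
Of bumper0, bumper1, bumper2, bumper3, bumper4 only 3 to 5 are there at a start; the rules pass over those that are not, and their reading is None.
At some moment in a run one of bumper0, bumper1, bumper2, bumper3, bumper4 may be knocked a few centimetres aside while the robot is not near it.
It also fails if it takes over 210 s, if anything falls off the work surface, if the arm or the gripper's body presses on something with over 40 N, if the wrist force passes 120 N, or if a joint passes its speed limit or range.

## Working session

There is one attempt and no reset: what is moved stays moved. The work goes in short steps, Python scripts to look and compute and a shell command to move; the robot and the scene stay as the last step left them, time stands still between calls to the robot, and variables do not carry over. Pictures are saved under pics/ and viewed, about 12 in all and at most 16, crops included, and the job is handed in when it is done.

```bash
mkdir -p pics; python3 - <<'E'
from workcell import *
import cv2,numpy as np
o=observe();print(o['t'],o['position'],o['eef_rot'],o['opening'])
for n in ("scene","top"):
    s=snapshot(n);cv2.imwrite(f"pics/{n}0.png",s["pixels"][:,:,::-1])
    print(n,s["fx"],s["cx"],s["cy"],np.round(s["T"],3).tolist())
    for th in ("carrier","cover_grip","bumper0","pylon0","rack","jar","wrench","driver","cup","spool"):
        for d in boxes_of(s,th)[:8]:
            if d["p"]<.2: continue
            b=d["bbox"];u,v=b[0]+b[2]/2,b[1]+b[3]/2
            z=s["depth"][int(v),int(u)]
            P=s["T"]@[(u-s["cx"])/s["fx"]*z,(v-s["cy"])/s["fy"]*z,z,1]
            print(n,th,round(d["p"],2),np.round(b).astype(int).tolist(),P[:3].round(3).tolist())
E
```

```text
0.0 [ 0.21328945 -0.56007088  0.23043436] [ 9.83501886e-01  1.80895463e-01 -7.92583639e-05 -9.30389515e-04] 0.0854247173546829
scene 442.04514182837903 316.7186230535806 237.34484516223796 [[-0.895, 0.21, -0.394, 0.991], [0.446, 0.465, -0.765, 0.921], [0.022, -0.86, -0.51, 0.735], [0.0, 0.0, 0.0, 1.0]]
scene carrier 0.33 [260, 233, 78, 59] [0.587, 0.039, 0.082]
scene cover_grip 0.69 [258, 228, 77, 58] [0.582, 0.014, 0.081]
scene cover_grip 0.49 [401, 379, 71, 71] [0.535, 0.542, 0.034]
scene bumper0 0.7 [331, 350, 25, 41] [0.65, 0.391, 0.055]
scene bumper0 0.69 [317, 315, 25, 35] [0.624, 0.282, 0.055]
scene bumper0 0.61 [358, 304, 22, 29] [0.514, 0.271, 0.047]
scene bumper0 0.56 [380, 333, 26, 37] [0.524, 0.384, 0.048]
scene pylon0 0.82 [278, 178, 13, 34] [0.45, -0.388, 0.067]
scene pylon0 0.78 [313, 194, 15, 35] [0.388, -0.231, 0.066]
scene rack 0.66 [241, 204, 25, 38] [0.601, -0.289, 0.04]
scene wrench 0.78 [332, 253, 55, 18] [0.378, 0.01, 0.006]
scene wrench 0.45 [219, 179, 24, 31] [0.619, -0.463, 0.068]
scene driver 0.64 [195, 233, 146, 96] [0.655, -0.021, 0.0]
scene cup 0.82 [220
[... 884 characters left out ...]
 15] [0.372, -0.239, 0.118]
top rack 0.67 [391, 185, 60, 41] [0.593, -0.304, 0.051]
top jar 0.75 [391, 183, 57, 44] [0.593, -0.298, 0.058]
top jar 0.72 [221, 270, 21, 18] [0.385, 0.235, 0.058]
top wrench 0.74 [214, 193, 21, 18] [0.608, 0.261, 0.057]
top wrench 0.55 [310, 254, 16, 58] [0.378, -0.004, 0.005]
top driver 0.54 [483, 256, 45, 41] [0.392, -0.552, -0.002]
top driver 0.25 [223, 268, 22, 21] [0.385, 0.228, 0.062]
top cup 0.8 [475, 183, 33, 33] [0.62, -0.527, 0.004]
top cup 0.61 [391, 184, 59, 42] [0.593, -0.303, 0.049]
top cup 0.44 [268, 124, 94, 123] [0.647, -0.001, 0.085]
top spool 0.87 [109, 213, 48, 49] [0.512, 0.525, 0.037]
top spool 0.23 [266, 127, 96, 120] [0.643, 0.003, 0.078]
```

View pics/top0.png

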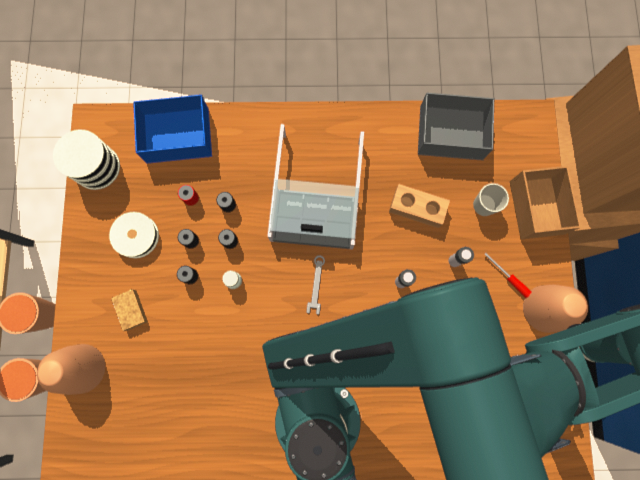

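View pics/scene0.png

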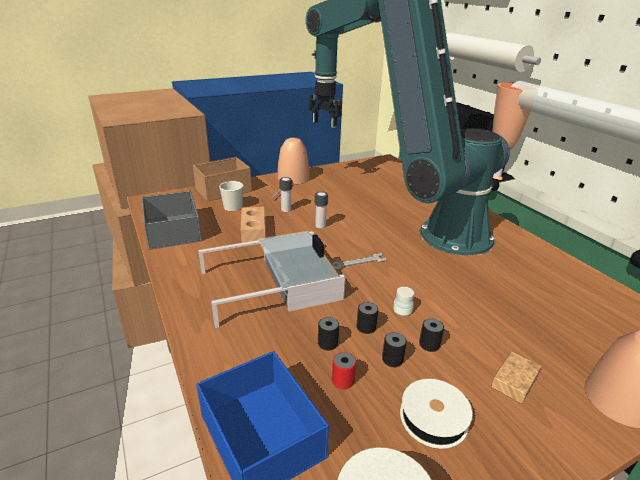

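The top view shows four black bumpers at (226,202), (228,239), (188,239) and (187,274), with the red decoy at (188,195) and the jar at (232,281). The fin is at (312,228), the pylons at (406,279) and (464,256), and the rack at (420,205). Next I'll measure from the top depth image.

```bash
cat > h.py <<'E'
from workcell import *
import cv2,numpy as np
def cloud(n):
    s=snapshot(n);v,u=np.mgrid[:480,:640];z=s["depth"]
    C=np.stack([(u-s["cx"])/s["fx"]*z,(v-s["cy"])/s["fy"]*z,z,np.ones_like(z)],-1)
    P=(C@np.asarray(s["T"]).T)[...,:3];P[z<=0]=np.nan
    return s,P
def sel(P,c,r,z0,z1):
    return P[(np.hypot(P[...,0]-c[0],P[...,1]-c[1])<r)&(P[...,2]>z0)&(P[...,2]<z1)]
def circ(p):
    (x,y),r=cv2.minEnclosingCircle(np.float32(p[:,:2]));return len(p),np.round([*np.median(p,0),x,y,r],4).tolist()
def pose():
    o=observe();return o['t'],o['position'].round(4),np.round(o['eef_rot'],4),o['opening'],np.round(o['force'],1)
E
python3 - <<'E'
from h import *
s,P=cloud("top")
for n,c,z0,z1 in [("b",(.61,.255),.05,.07),("b",(.5,.245),.05,.07),("b",(.5,.36),.05,.07),("b",(.393,.355),.05,.07),("red",(.63,.365),.05,.07),("jar",(.38,.23),.05,.07),("py",(.433,-.385),.11,.13),("py",(.372,-.239),.11,.13),("fin",(.578,0),.1,.13)]:
    p=sel(P,c,.045,z0,z1);print(n,circ(p) if len(p) else None)
for n,c,r,z0,z1 in [("rack",(.593,-.3),.11,.045,.058),("cover/rails",(.66,0),.3,.07,.085),("fin",(.578,0),.06,.1,.13)]:
    p=sel(P,c,r,z0,z1);print(n,len(p),cv2.minAreaRect(np.float32(p[:,:2])))
# rack bores
m=np.zeros((480,640),bool);p=sel(P,(.593,-.3),.11,-.05,.035)
for sgn in (-1,1):
    pass
print(s["pixels"][228,300:325].mean(1).round())
g=cv2.resize(s["pixels"][170:290,260:480],None,fx=3.5,fy=3.5,interpolation=cv2.INTER_CUBIC);cv2.imwrite("pics/crop.png",g[:,:,::-1])
E
```

```text
b (223, [0.6138, 0.2608, 0.0594, 0.6146, 0.2615, 0.0246])
b (231, [0.5051, 0.2521, 0.0592, 0.505, 0.2527, 0.0244])
b (231, [0.5063, 0.3663, 0.0596, 0.5069, 0.3684, 0.0248])
b (239, [0.4017, 0.3651, 0.0596, 0.4021, 0.3658, 0.0244])
red (218, [0.6355, 0.3717, 0.0593, 0.636, 0.3735, 0.025])
jar (198, [0.3877, 0.2391, 0.0618, 0.388, 0.2397, 0.0221])
py (215, [0.4378, -0.4019, 0.1192, 0.4384, -0.4026, 0.0221])
py (212, [0.3788, -0.2433, 0.12, 0.3794, -0.2438, 0.0225])
fin None
rack 1079 ((0.5980203747749329, -0.30204206705093384), (0.15606357157230377, 0.07784239947795868), 70.60580444335938)
cover/rails 4498 ((0.6651169657707214, 0.06775243580341339), (0.3871161639690399, 0.33596402406692505), 83.7528305053711)
fin 33 ((0.5219234228134155, 0.007473981007933617), (0.0492401197552681, 0.0060717277228832245), 81.87130737304688)
[139.  47.  23.  28.  31.  33.  35.  34.  36.  37.  34.  37.  37.  39.
  38.  39.  38.  40.  39.  39.  38.  35.  72. 166. 169.]
```

View pics/crop.png

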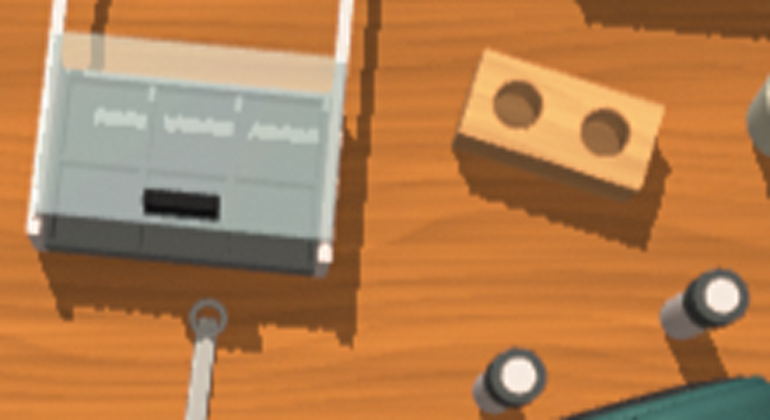

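The crop shows the fin at about (312,229) and the carrier yawed roughly -7°. The rack bores are at about (408,200) and (433,208), and the wrench lies just in front of the carrier. First move: above the far pylon, then a look from the wrist.

```bash
python3 -m jog '0.032 0.0226 0 0 0 0;0.032 0.0226 0 0 0 0;0.032 0.0226 0 0 0 0;0.032 0.0226 0 0 0 0;0.032 0.0226 0 0 0 0;0.032 0.0226 0 0 0 0;0.032 0.0226 0 0 0 0;0 0 0 0 0 0;0 0 0 0 0 0'; python3 - <<'E'
from h import *
print(pose())
s,P=cloud("wrist");cv2.imwrite("pics/w1.png",s["pixels"][:,:,::-1]);print(np.round(s["T"],3).tolist())
p=sel(P,(.438,-.402),.05,.11,.13);print(circ(p))
E
```

```text
t: 1.9
position: [0.439, -0.4011, 0.2312]
eef_rot: [0.983, 0.183, -0.0, -0.0]
force: [-0.2, 0.4, 0.3]
opening: 0.0854
(1.9, array([ 0.439 , -0.4011,  0.2312]), array([ 0.9831,  0.1828, -0.    , -0.    ]), 0.08541420363187223, array([-0.2,  0.4,  0.3]))
[[0.36, -0.898, -0.253, 0.504], [-0.933, -0.346, -0.097, -0.375], [-0.001, 0.271, -0.963, 0.373], [0.0, 0.0, 0.0, 1.0]]
(3362, [0.4443, -0.402, 0.1195, 0.443, -0.4027, 0.022])
```

View pics/w1.png

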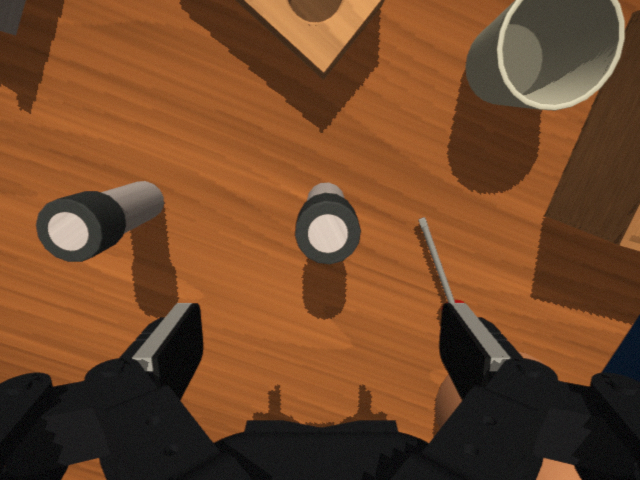

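The pylon is centred between the fingers in the wrist view, with its head at (328,230); the tip of the driver shows to the right. I'll descend and grip.

```bash
python3 -m jog '0.003 -0.0012 -0.03 0 0 0;0 0 -0.03 0 0 0;0 0 -0.03 0 0 0;0 0 -0.03 0 0 0;0 0 -0.028 0 0 0;0 0 0 0 0 0;0 0 0 0 0 0' 0; python3 -m jog '0 0 0 0 0 0;0 0 0 0 0 0;0 0 0 0 0 0;0 0 0 0 0 0;0 0 0 0 0 0;0 0 0 0 0 0;0 0 0 0 0 0;0 0 0 0 0 0' 255;python3 -m jog '0 0 0.02 0 0 0;0 0 0.03 0 0 0;0 0 0.03 0 0 0;0 0 0.03 0 0 0;0 0 0.01 0 0 0;0.021 0.0095 0 0 0 0;0.021 0.0095 0 0 0 0;0.021 0.0095 0 0 0 0;0.021 0.0095 0 0 0 0;0 0 0 0 0 0'; python3 - <<'E'
from h import *
print(pose())
s,P=cloud("wrist");cv2.imwrite("pics/w2.png",s["pixels"][:,:,::-1])
t=pose()[1]
p=sel(P,(t[0],t[1]),.04,t[2]+.02,t[2]+.045);print(circ(p) if len(p) else 0)
p=sel(P,(.598,-.302),.11,.047,.058);print(len(p),cv2.minAreaRect(np.float32(p[:,:2])))
E
```

```text
t: 2.53
position: [0.4384, -0.4038, 0.0822]
eef_rot: [0.984, 0.18, -0.001, -0.002]
force: [0.6, 0.4, 0.5]
opening: 0.0854
t: 3.2
position: [0.4414, -0.4049, 0.0854]
eef_rot: [0.983, 0.181, 0.001, 0.002]
force: [-0.0, 0.2, 5.9]
opening: 0.0427
t: 4.03
position: [0.5279, -0.3636, 0.2026]
eef_rot: [0.983, 0.182, 0.001, -0.0]
force: [-0.8, -0.4, -2.4]
opening: 0.043
(4.0333, array([ 0.5279, -0.3636,  0.2026]), array([ 9.833e-01,  1.820e-01,  1.300e-03, -3.000e-04]), 0.0429863497236114, array([-0.8, -0.4, -2.4]))
(19527, [0.5328, -0.3603, 0.2367, 0.535, -0.3608, 0.0388])
19162 ((0.6023982167243958, -0.3008985221385956), (0.15560872852802277, 0.07530178129673004), 70.8062973022461)
```

View pics/w2.png

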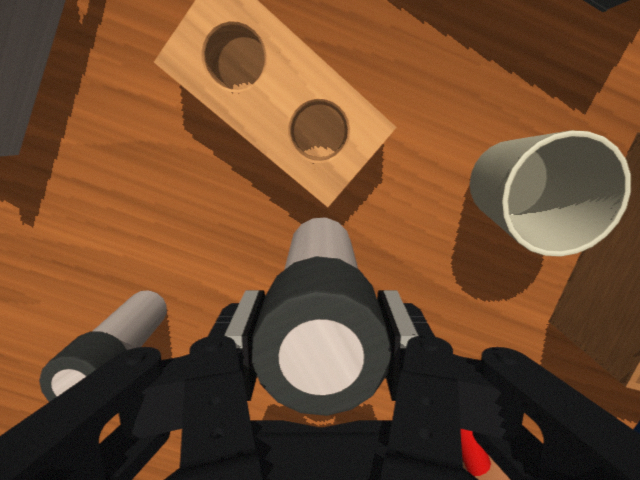

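The pylon is held, with its cap at (322,357) and the tube hanging straight below it. The bores are at (235,55) and (319,130). Now the precise offset between cap and bore.

```bash
cat >> h.py <<'E'
def bores(P,zt=.052):
    m=(abs(P[...,2]-zt)<.004)&(np.hypot(P[...,0]-.602,P[...,1]+.301)<.1)
    # rasterize in world at 0.5mm
    p=P[m];g=np.zeros((500,500),np.uint8)
    ij=((p[:,:2]-[.48,-.425])/.0005).astype(int);ok=((ij>=0)&(ij<500)).all(1);ij=ij[ok];g[ij[:,0],ij[:,1]]=255
    g=cv2.morphologyEx(g,cv2.MORPH_CLOSE,np.ones((7,7)))
    cs,h=cv2.findContours(g,cv2.RETR_CCOMP,cv2.CHAIN_APPROX_NONE);out=[]
    for c,hh in zip(cs,h[0]):
        if hh[3]>=0 and cv2.contourArea(c)>1500:
            (a,b),r=cv2.minEnclosingCircle(c);M=cv2.moments(c);out.append(np.round([.48+.0005*M['m01']/M['m00'],-.425+.0005*M['m10']/M['m00'],np.sqrt(cv2.contourArea(c)/np.pi)*.0005],4).tolist())
    return out
def cap(s,P,t):
    m=(np.hypot(P[...,0]-t[0],P[...,1]-t[1])<.04)&(P[...,2]>t[2]+.025)&(P[...,2]<t[2]+.045)&(s["pixels"].min(2)>150)
    n,l,st,c=cv2.connectedComponentsWithStats(m.astype(np.uint8));k=1+st[1:,4].argmax();return circ(P[l==k])
E
python3 - <<'E'
from h import *
s,P=cloud("wrist");t=pose()[1];print(pose()); print(bores(P)); print(cap(s,P,t))
E
```

```text
(4.1333, array([ 0.5246, -0.3648,  0.2023]), array([ 9.833e-01,  1.818e-01, -6.000e-04, -5.000e-04]), 0.04262220931322917, array([-0.2, -0.2, -2.7]))
[[0.6143, -0.2661, 0.0205], [0.5898, -0.3368, 0.0206]]
(4931, [0.528, -0.3623, 0.2368, 0.5275, -0.3626, 0.0135])
```

```bash
python3 -m jog '0.0155 0.0065 0 0 0 0;0.0155 0.0065 0 0 0 0;0.0155 0.0065 0 0 0 0;0.0155 0.0063 0 0 0 0;0 0 -0.02 0 0 0;0 0 -0.02 0 0 0;0 0 -0.01 0 0 0;0 0 0 0 0 0;0 0 0 0 0 0;0 0 0 0 0 0'; python3 - <<'E'
from h import *
for i in range(2):
    s,P=cloud("wrist");t=pose()[1];print(pose()); print(bores(P)); print(cap(s,P,t))
cv2.imwrite("pics/w3.png",s["pixels"][:,:,::-1])
s,P=cloud("scene");cv2.imwrite("pics/s3.png",cv2.resize(s["pixels"][120:270,200:360],None,fx=4,fy=4,interpolation=2)[:,:,::-1])
E
```

```text
t: 4.97
position: [0.5873, -0.3403, 0.1542]
eef_rot: [0.984, 0.181, 0.001, 0.0]
force: [-0.7, 0.3, -1.7]
opening: 0.0425
(5.0167, array([ 0.5874, -0.3405,  0.1546]), array([9.835e-01, 1.809e-01, 8.000e-04, 8.000e-04]), 0.04308727512250596, array([ 1.5, -0.2, -2.9]))
[[0.6145, -0.2663, 0.0205]]
(4921, [0.5893, -0.3383, 0.1886, 0.5889, -0.3388, 0.0138])
(5.0667, array([ 0.5873, -0.3406,  0.1547]), array([9.835e-01, 1.808e-01, 8.000e-04, 8.000e-04]), 0.04259159502582428, array([-0. ,  0.3, -2.9]))
[[0.6145, -0.2662, 0.0205]]
(4929, [0.5893, -0.3385, 0.189, 0.5889, -0.3384, 0.0135])
```

View pics/w3.png

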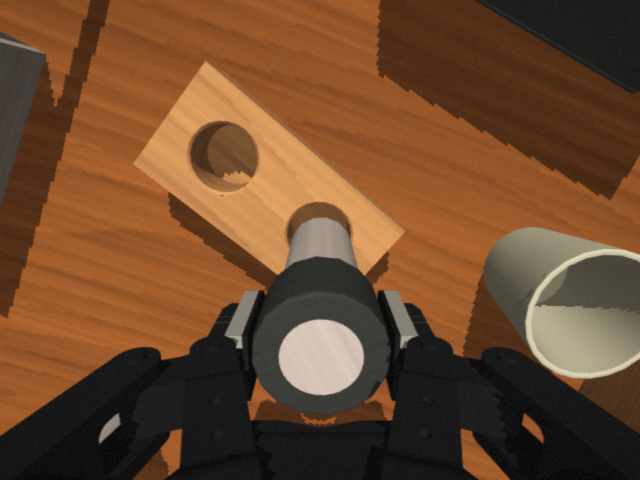

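The tube is right above its bore at (320,225), within 2 mm. I'll apply the small correction and lower it in steps.

```bash
python3 -m jog '0.001 0.0015 0 0 0 0;0 0 -0.008 0 0 0;0 0 -0.008 0 0 0;0 0 -0.008 0 0 0;0 0 0 0 0 0'; python3 -m jog '0 0 -0.008 0 0 0;0 0 -0.006 0 0 0;0 0 0 0 0 0;0 0 0 0 0 0';
```

```text
t: 5.53
position: [0.5863, -0.3377, 0.1266]
eef_rot: [0.984, 0.181, -0.001, -0.001]
force: [0.2, 0.5, -3.6]
opening: 0.0428
t: 5.87
position: [0.587, -0.3381, 0.1145]
eef_rot: [0.984, 0.181, -0.001, -0.001]
force: [-0.5, -0.2, -1.6]
opening: 0.0427
```

Foot at about 0.03 with no contact force, so it is inside the bore. Continuing down.

```bash
python3 -m jog '0 0 -0.006 0 0 0;0 0 -0.006 0 0 0;0 0 -0.004 0 0 0;0 0 0 0 0 0;0 0 0 0 0 0'; python3 -m jog '0 0 -0.003 0 0 0;0 0 0 0 0 0;0 0 0 0 0 0'
```

```text
t: 6.28
position: [0.5872, -0.3382, 0.0988]
eef_rot: [0.984, 0.181, -0.0, -0.0]
force: [0.4, -0.0, -2.8]
opening: 0.043
t: 6.53
position: [0.5882, -0.3387, 0.0974]
eef_rot: [0.984, 0.181, 0.001, 0.001]
force: [-0.8, 1.7, 4.1]
opening: 0.0426
```

```bash
python3 -m jog '0 0 0 0 0 0;0 0 0 0 0 0;0 0 0 0 0 0;0 0 0 0 0 0;0 0 0 0 0 0;0 0 0 0 0 0' 0; python3 -m jog '0 0 0.03 0 0 0;0 0 0.03 0 0 0;0 0 0.035 0 0 0;0 0 0.035 0 0 0;-0.034 0.0157 0 0 0 0;-0.034 0.0157 0 0 0 0;-0.034 0.0157 0 0 0 0;-0.034 0.0157 0 0 0 0;-0.034 0.0157 0 0 0 0;-0.034 0.0157 0 0 0 0';python3 -m jog '0 0 0 0 0 0;0 0 0 0 0 0;0 0 0 0 0 0'; python3 - <<'E'
from h import *
print(pose())
s,P=cloud("wrist");cv2.imwrite("pics/w4.png",s["pixels"][:,:,::-1])
p=sel(P,(.381,-.244),.05,.11,.13);print(circ(p))
s,P=cloud("top");cv2.imwrite("pics/t4.png",cv2.resize(s["pixels"][150:300,100:500],None,fx=2,fy=2)[:,:,::-1])
p=sel(P,(.59,-.337),.04,.075,.15);print(circ(p))
E
```

```text
t: 7.03
position: [0.5875, -0.3384, 0.0961]
eef_rot: [0.984, 0.181, -0.0, -0.0]
force: [0.1, -0.4, -0.2]
opening: 0.0852
t: 7.87
position: [0.3818, -0.2433, 0.2262]
eef_rot: [0.983, 0.181, 0.0, 0.0]
force: [-0.1, -0.7, 0.4]
opening: 0.0852
t: 8.12
position: [0.3843, -0.2449, 0.2269]
eef_rot: [0.984, 0.181, 0.001, 0.001]
force: [0.7, 0.0, 0.6]
opening: 0.0856
(8.1167, array([ 0.3843, -0.2449,  0.2269]), array([9.835e-01, 1.807e-01, 8.000e-04, 8.000e-04]), 0.08559097801199997, array([0.7, 0. , 0.6]))
(3441, [0.3847, -0.2429, 0.1195, 0.3832, -0.2434, 0.0219])
(225, [0.584, -0.3304, 0.1302, 0.5855, -0.3374, 0.0227])
```

View pics/t4.png

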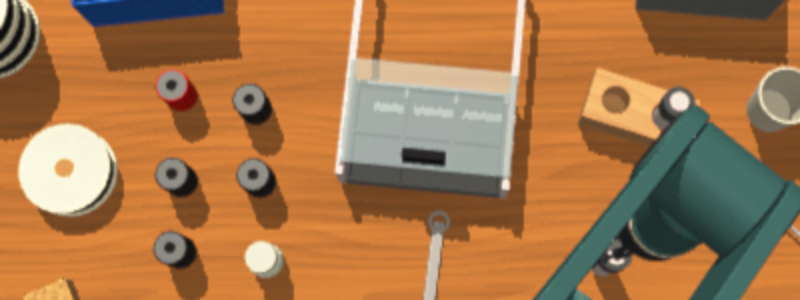

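The first pylon stands in the right bore. Gripping the second one and carrying it above the left bore.

```bash
python3 -m jog '0 0.001 -0.03 0 0 0;0 0 -0.03 0 0 0;0 0 -0.03 0 0 0;0 0 -0.03 0 0 0;0 0 -0.023 0 0 0;0 0 0 0 0 0;0 0 0 0 0 0' 0; python3 -m jog '0 0 0 0 0 0;0 0 0 0 0 0;0 0 0 0 0 0;0 0 0 0 0 0;0 0 0 0 0 0;0 0 0 0 0 0;0 0 0 0 0 0;0 0 0 0 0 0' 255;python3 -m jog '0 0 0.02 0 0 0;0 0 0.03 0 0 0;0 0 0.03 0 0 0;0 0 0.03 0 0 0;0.034 -0.004 0 0 0 0;0.034 -0.004 0 0 0 0;0.034 -0.004 0 0 0 0;0.034 -0.004 0 0 0 0;0.034 -0.004 0 0 0 0;0.034 -0.004 0 0 0 0'; python3 -m jog '0.027 0.001 0 0 0 0;0 0 -0.015 0 0 0;0 0 -0.015 0 0 0;0 0 -0.008 0 0 0;0 0 0 0 0 0;0 0 0 0 0 0;0 0 0 0 0 0';python3 - <<'E'
from h import *
for i in range(2):
    s,P=cloud("wrist");t=pose()[1];print(pose()); print(cap(s,P,t))
cv2.imwrite("pics/w5.png",s["pixels"][:,:,::-1])
E
```

```text
t: 8.8
position: [0.3837, -0.2432, 0.0823]
eef_rot: [0.983, 0.181, -0.001, -0.001]
force: [0.5, -0.2, -0.1]
opening: 0.085
t: 9.47
position: [0.3845, -0.2441, 0.0848]
eef_rot: [0.984, 0.181, 0.001, 0.001]
force: [0.2, -0.1, 6.8]
opening: 0.0431
t: 10.3
position: [0.5889, -0.267, 0.1939]
eef_rot: [0.983, 0.181, 0.0, 0.0]
force: [-0.0, -0.2, -2.4]
opening: 0.0427
t: 10.88
position: [0.6146, -0.2665, 0.1563]
eef_rot: [0.984, 0.181, 0.0, 0.0]
force: [-0.6, 0.8, -2.2]
opening: 0.0427
(10.9333, array([ 0.6148, -0.2666,  0.1566]), array([9.835e-01, 1.807e-01, 7.000e-04, 5.000e-04]), 0.04298020860013, array([ 0.4,  0.8, -1.5]))
(4884, [0.6133, -0.2656, 0.1913, 0.6131, -0.2658, 0.0137])
(10.9833, array([ 0.6149, -0.2667,  0.1566]), array([9.835e-01, 1.807e-01, 8.000e-04, 6.000e-04]), 0.04269729949808778, array([ 0.4, -0. , -2.3]))
(4884, [0.6135, -0.2657, 0.1915, 0.6129, -0.2655, 0.0136])
```

View pics/w5.png

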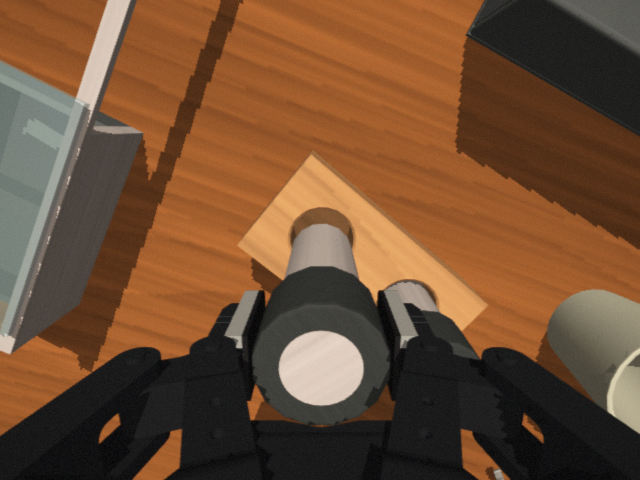

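The second tube is over the left bore at (322,232) and clear of the first pylon's head. Lowering.

```bash
python3 -m jog '0.001 -0.0003 0 0 0 0;0 0 -0.008 0 0 0;0 0 -0.008 0 0 0;0 0 -0.008 0 0 0;0 0 0 0 0 0'; python3 -m jog '0 0 -0.008 0 0 0;0 0 -0.006 0 0 0;0 0 0 0 0 0;0 0 0 0 0 0'; python3 -m jog '0 0 -0.006 0 0 0;0 0 -0.006 0 0 0;0 0 -0.005 0 0 0;0 0 0 0 0 0;0 0 0 0 0 0'; python3 -m jog '0 0 -0.004 0 0 0;0 0 0 0 0 0;0 0 0 0 0 0'
```

```text
t: 11.4
position: [0.614, -0.2658, 0.1286]
eef_rot: [0.984, 0.181, -0.001, -0.001]
force: [0.2, 0.7, -2.1]
opening: 0.0428
t: 11.73
position: [0.615, -0.2662, 0.1165]
eef_rot: [0.984, 0.181, -0.001, -0.001]
force: [-1.0, -0.2, -2.1]
opening: 0.043
t: 12.15
position: [0.6151, -0.2663, 0.0997]
eef_rot: [0.984, 0.181, -0.0, -0.0]
force: [-0.4, -0.2, -2.1]
opening: 0.0423
t: 12.4
position: [0.6162, -0.2669, 0.0969]
eef_rot: [0.984, 0.181, 0.001, 0.001]
force: [-0.0, 0.0, 0.5]
opening: 0.0427
```

```bash
python3 -m jog '0 0 0 0 0 0;0 0 0 0 0 0;0 0 0 0 0 0;0 0 0 0 0 0;0 0 0 0 0 0;0 0 0 0 0 0' 0; python3 -m jog '0 0 0.03 0 0 0;0 0 0.035 0 0 0;0 0 0.04 0 0 0;0 0 0.04 0 0 0;-0.009 0.0267 0 0 0 6.9;-0.009 0.0267 0 0 0 6.9;-0.009 0.0267 0 0 0 6.9;-0.009 0.0267 0 0 0 6.9;-0.009 0.0267 0 0 0 6.9;-0.009 0.0267 0 0 0 6.9' ;python3 -m jog '-0.009 0.0267 0 0 0 6.9;-0.009 0.0267 0 0 0 6.9;-0.009 0.0267 0 0 0 6.9;-0.009 0.0267 0 0 0 0;0 0 0 0 0 0;0 0 0 0 0 0;0 0 0 0 0 0'; python3 - <<'E'
from h import *
print(pose(),observe()['qpos'].round(2))
s,P=cloud("wrist");cv2.imwrite("pics/w6.png",s["pixels"][:,:,::-1])
m=(P[...,2]>.095)&(P[...,2]<.13)&(s["pixels"].max(2)<90)&(np.hypot(P[...,0]-.53,P[...,1])<.08)
p=P[m];print(len(p),cv2.minAreaRect(np.float32(p[:,:2])))
p=sel(P,(.614,-.266),.04,.075,.15);print(len(p) and circ(p))
for z0,z1 in((.07,.09),(.025,.045)):
    p=sel(P,(.6,0),.25,z0,z1);print(len(p),cv2.minAreaRect(np.float32(p[:,:2])))
E
```

```text
t: 12.9
position: [0.6155, -0.2665, 0.0963]
eef_rot: [0.984, 0.181, -0.0, -0.0]
force: [0.2, 0.3, 1.0]
opening: 0.0854
t: 13.73
position: [0.5608, -0.1051, 0.2414]
eef_rot: [0.855, 0.519, 0.0, -0.0]
force: [-0.3, -0.1, -0.2]
opening: 0.0852
t: 14.32
position: [0.5258, 0.0002, 0.2415]
eef_rot: [0.749, 0.662, 0.0, 0.0]
force: [1.0, -0.8, 0.3]
opening: 0.0852
(14.3167, array([5.258e-01, 2.000e-04, 2.415e-01]), array([7.492e-01, 6.624e-01, 1.000e-04, 4.000e-04]), 0.08523213331411812, array([ 1. , -0.8,  0.3])) [-0.13  0.24  1.66 -0.    1.24 -0.01]
1835 ((0.5226453542709351, 0.012289425358176231), (0.06041629984974861, 0.014010158367455006), 83.7775650024414)
0
62981 ((0.6471384763717651, -0.0013467669486999512), (0.24487483501434326, 0.3085426986217499), 83.78305053710938)
2909 ((0.5831993222236633, -0.09050694108009338), (0.2407846748828888, 0.4023289382457733), 48.8207893371582)
```

View pics/w6.png

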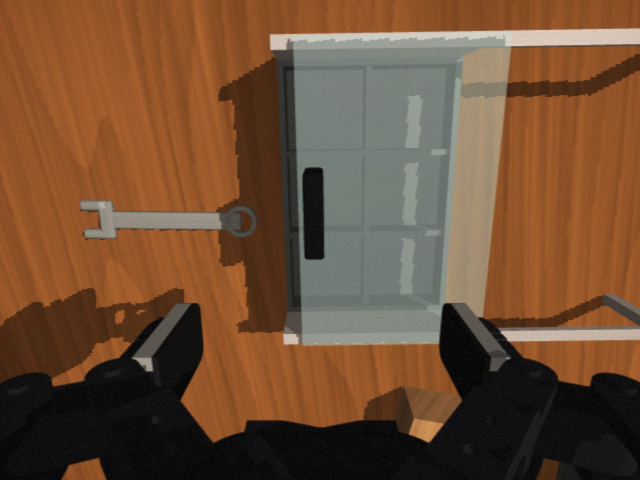

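The closed cover shows, with its fin at (314,213), or (0.523,0.012) in the world frame, and a yaw of -6.2°. I'll grip the fin and slide it back.

```bash
python3 -m jog '-0.0032 0.0121 -0.03 0 0 0.8;0 0 -0.03 0 0 0;0 0 -0.03 0 0 0;0 0 -0.03 0 0 0;0 0 -0.029 0 0 0;0 0 0 0 0 0;0 0 0 0 0 0' 0; python3 -m jog '0 0 0 0 0 0;0 0 0 0 0 0;0 0 0 0 0 0;0 0 0 0 0 0;0 0 0 0 0 0;0 0 0 0 0 0;0 0 0 0 0 0;0 0 0 0 0 0;0 0 0 0 0 0;0 0 0 0 0 0' 255; python3 -m jog '0.0149 -0.0016 0 0 0 0;0.0199 -0.0022 0 0 0 0;0.0199 -0.0022 0 0 0 0;0.0199 -0.0022 0 0 0 0;0 0 0 0 0 0'
```

```text
t: 14.95
position: [0.5214, 0.0118, 0.0912]
eef_rot: [0.745, 0.667, -0.001, -0.001]
force: [0.6, -0.7, 0.9]
opening: 0.0857
t: 15.78
position: [0.5228, 0.0126, 0.0931]
eef_rot: [0.745, 0.668, 0.0, 0.0]
force: [-1.3, 0.0, 5.9]
opening: 0.0133
t: 16.2
position: [0.6014, 0.0041, 0.0932]
eef_rot: [0.745, 0.667, 0.002, 0.002]
force: [3.5, 0.5, 5.4]
opening: 0.0135
```

```bash
python3 -m jog '0.0199 -0.0022 0 0 0 0;0.0199 -0.0022 0 0 0 0;0.0199 -0.0022 0 0 0 0;0.0149 -0.0016 0 0 0 0;0 0 0 0 0 0;0 0 0 0 0 0'; python3 -m jog '0.008 -0.0009 0 0 0 0;0 0 0 0 0 0;0 0 0 0 0 0';python3 -m jog '0.005 -0.0005 0 0 0 0;0 0 0 0 0 0;0 0 0 0 0 0'; python3 - <<'E'
from h import *
s,P=cloud("wrist");cv2.imwrite("pics/w7.png",s["pixels"][:,:,::-1]);print(pose())
s,P=cloud("top");cv2.imwrite("pics/t7.png",cv2.resize(s["pixels"][100:300,100:460],None,fx=2.2,fy=2.2)[:,:,::-1])
E
```

```text
t: 16.7
position: [0.6727, -0.0037, 0.0932]
eef_rot: [0.745, 0.668, 0.001, 0.001]
force: [1.8, 1.1, 6.2]
opening: 0.0129
t: 16.95
position: [0.6797, -0.0044, 0.0932]
eef_rot: [0.745, 0.668, 0.001, 0.001]
force: [2.9, 0.9, 4.7]
opening: 0.0129
t: 17.2
position: [0.6841, -0.005, 0.0932]
eef_rot: [0.745, 0.668, 0.0, 0.0]
force: [0.9, 0.9, 5.3]
opening: 0.013
(17.25, array([ 0.6841, -0.0049,  0.0932]), array([7.446e-01, 6.675e-01, 4.000e-04, 4.000e-04]), 0.013010348419712877, array([ 0.3, -0.1,  5.9]))
```

View pics/t7.png

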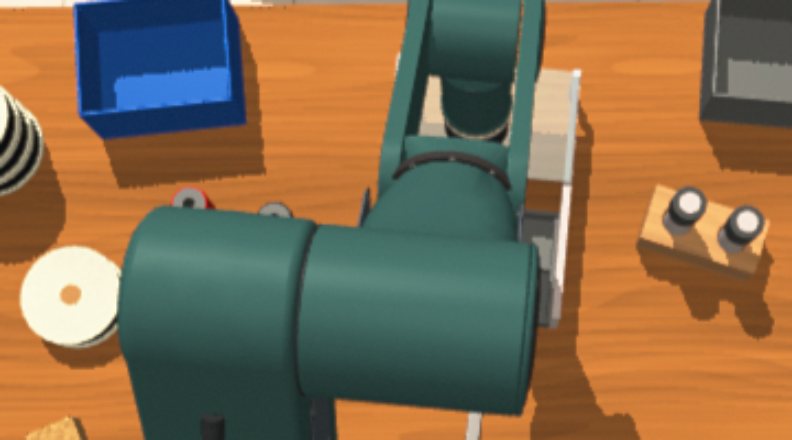

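Both pylons stand in the rack at (687,207) and (742,225). The cover has gone 0.162 m and is not at its stop yet, so I'll keep sliding gently.

```bash
for i in 1 2; do :; done; python3 -m jog '0.006 -0.0006 0 0 0 0;0 0 0 0 0 0;0 0 0 0 0 0';python3 -m jog '0.004 -0.0004 0 0 0 0;0 0 0 0 0 0;0 0 0 0 0 0'; python3 -m jog '0.004 -0.0004 0 0 0 0;0 0 0 0 0 0;0 0 0 0 0 0'
```

```text
t: 17.55
position: [0.6897, -0.0055, 0.0932]
eef_rot: [0.745, 0.668, 0.0, 0.0]
force: [-0.6, 0.8, 6.4]
opening: 0.013
t: 17.8
position: [0.6897, -0.0055, 0.0932]
eef_rot: [0.744, 0.668, -0.003, -0.003]
force: [-12.6, 1.0, 16.2]
opening: 0.0135
t: 18.05
position: [0.6896, -0.0056, 0.0932]
eef_rot: [0.744, 0.668, -0.005, -0.005]
force: [-22.4, 1.9, 23.9]
opening: 0.0131
```

The cover is at its stop, which puts the carrier origin at about (0.568, 0.008). I'll relieve the force, release, rise, and look at the wells from above on the way to the bumpers.

```bash
python3 -m jog '-0.008 0.0008 0 0 0 0;0 0 0 0 0 0'; python3 -m jog '0 0 0 0 0 0;0 0 0 0 0 0;0 0 0 0 0 0;0 0 0 0 0 0;0 0 0 0 0 0;0 0 0 0 0 0' 0; python3 -m jog '0 0 0.03 0 0 0;0 0 0.035 0 0 0;0 0 0.04 0 0 0;0 0 0.04 0 0 0;-0.035 0 0 0 0 0;-0.035 0 0 0 0 0;-0.035 0 0 0 0 0;0 0 0 0 0 0;0 0 0 0 0 0'; python3 - <<'E'
from h import *
print(pose())
s,P=cloud("wrist");cv2.imwrite("pics/w8.png",s["pixels"][:,:,::-1])
m=(P[...,2]>.026)&(P[...,2]<.05)&(np.hypot(P[...,0]-.568,P[...,1])<.15)
p=P[m];print(len(p),np.median(p[:,2]),cv2.minAreaRect(np.float32(p[:,:2])))
E
```

```text
t: 18.22
position: [0.688, -0.0054, 0.0932]
eef_rot: [0.745, 0.668, -0.001, -0.001]
force: [-2.1, 0.4, 7.3]
opening: 0.0131
t: 18.72
position: [0.6904, -0.0058, 0.0919]
eef_rot: [0.745, 0.667, -0.0, -0.0]
force: [0.1, 1.1, -0.5]
opening: 0.0836
t: 19.47
position: [0.5833, -0.0056, 0.2372]
eef_rot: [0.745, 0.667, -0.0, -0.001]
force: [0.4, 0.6, 0.6]
opening: 0.0857
(19.4667, array([ 0.5833, -0.0056,  0.2372]), array([ 7.447e-01,  6.674e-01, -5.000e-04, -6.000e-04]), 0.08574711426510626, array([0.4, 0.6, 0.6]))
11274 0.0310807454435299 ((0.5686089396476746, 0.007068835198879242), (0.22543467581272125, 0.15170910954475403), 83.78429412841797)
```

View pics/w8.png

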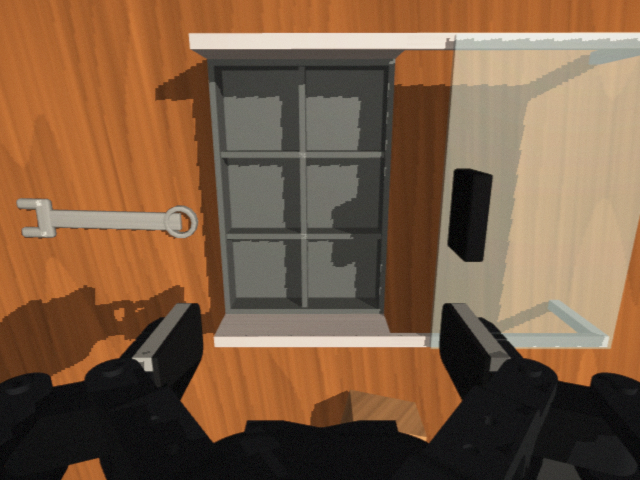

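The cover is fully back and all six wells are open. The rectangle fit, (0.5686, 0.0071) at -6.2°, agrees with the fin. On to the bumpers.

```bash
python3 -m jog '0.004 0.033 0 0 0 0;0.004 0.033 0 0 0 0;0.004 0.033 0 0 0 0;0.004 0.033 0 0 0 0;0.004 0.033 0 0 0 0;0.004 0.033 0 0 0 0;0.004 0.033 0 0 0 0;0.004 0.033 0 0 0 0;0 0 0 0 0 0;0 0 0 0 0 0';cat >> h.py <<'E'
def bumps(P,s,name=""):
    m=((P[...,2]>.05)&(P[...,2]<.066)&(P[...,1]>.16)&(P[...,1]<.46)&(P[...,0]>.3)&(P[...,0]<.72)).astype(np.uint8)
    n,l,st,c=cv2.connectedComponentsWithStats(cv2.morphologyEx(m,cv2.MORPH_OPEN,np.ones((3,3))))
    for k in range(1,n):
        if st[k,4]>80:print(circ(P[l==k]),s["pixels"][l==k].mean(0).round().astype(int).tolist())
E
python3 - <<'E'
from h import *
print(pose())
s,P=cloud("wrist");cv2.imwrite("pics/w9.png",s["pixels"][:,:,::-1]);bumps(P,s)
E
```

```text
t: 20.35
position: [0.619, 0.2606, 0.2368]
eef_rot: [0.744, 0.669, 0.001, 0.0]
force: [-0.2, 0.8, -0.7]
opening: 0.0855
(20.35, array([0.619 , 0.2606, 0.2368]), array([7.436e-01, 6.686e-01, 5.000e-04, 2.000e-04]), 0.08553537437580101, array([-0.2,  0.8, -0.7]))
(3466, [0.641, 0.3736, 0.0598, 0.6411, 0.3736, 0.024]) [120, 92, 86]
(3433, [0.5132, 0.3685, 0.0598, 0.5117, 0.3688, 0.0241]) [83, 81, 75]
(3473, [0.4103, 0.3665, 0.0597, 0.4073, 0.3667, 0.0244]) [74, 72, 67]
(2626, [0.6192, 0.2636, 0.0598, 0.619, 0.2623, 0.0241]) [86, 85, 78]
(2608, [0.511, 0.2554, 0.0597, 0.5098, 0.2539, 0.0241]) [81, 80, 74]
(2285, [0.3955, 0.2423, 0.0612, 0.3925, 0.2415, 0.0223]) [215, 206, 176]
```

Measured positions: A (.619,.262), B (.510,.254), C (.512,.369), D (.407,.367). The red decoy is at (.641,.374) and the jar at (.393,.242). Picking A and taking it to well 4.

```bash
python3 -m jog '0 0.0015 -0.035 0 0 0;0 0 -0.035 0 0 0;0 0 -0.035 0 0 0;0 0 -0.035 0 0 0;0 0 -0.035 0 0 0;0 0 -0.024 0 0 0;0 0 0 0 0 0;0 0 0 0 0 0' 0; python3 -m jog '0 0 0 0 0 0;0 0 0 0 0 0;0 0 0 0 0 0;0 0 0 0 0 0;0 0 0 0 0 0;0 0 0 0 0 0;0 0 0 0 0 0;0 0 0 0 0 0' 255; python3 -m jog '0 0 0.02 0 0 0;0 0 0.035 0 0 0;0 0 0.035 0 0 0;0 0 0.04 0 0 0;-0.002 -0.037 0 0 0 0;-0.002 -0.037 0 0 0 0;-0.002 -0.037 0 0 0 0;-0.002 -0.037 0 0 0 0;-0.002 -0.037 0 0 0 0;-0.002 -0.037 0 0 0 0'; python3 -m jog '-0.002 -0.0366 0 0 0 0;0 0 0 0 0 0;0 0 0 0 0 0'; python3 - <<'E'
from h import *
print(pose())
s,P=cloud("wrist");cv2.imwrite("pics/w10.png",s["pixels"][:,:,::-1])
E
```

```text
t: 21.07
position: [0.617, 0.2582, 0.0371]
eef_rot: [0.745, 0.667, -0.001, -0.001]
force: [0.5, 0.9, 0.7]
opening: 0.0851
t: 21.73
position: [0.6192, 0.2602, 0.0409]
eef_rot: [0.745, 0.668, 0.002, 0.001]
force: [-0.3, -1.3, 5.9]
opening: 0.0464
t: 22.57
position: [0.6055, 0.0362, 0.1697]
eef_rot: [0.744, 0.668, 0.001, 0.001]
force: [-0.0, -0.2, -1.5]
opening: 0.0457
t: 22.82
position: [0.6038, -0.0008, 0.1695]
eef_rot: [0.746, 0.666, 0.001, 0.001]
force: [0.0, 0.8, -1.9]
opening: 0.0457
(22.8167, array([ 0.6038, -0.0008,  0.1695]), array([7.458e-01, 6.662e-01, 6.000e-04, 6.000e-04]), 0.045686613148398204, array([ 0. ,  0.8, -1.9]))
```

View pics/w10.png

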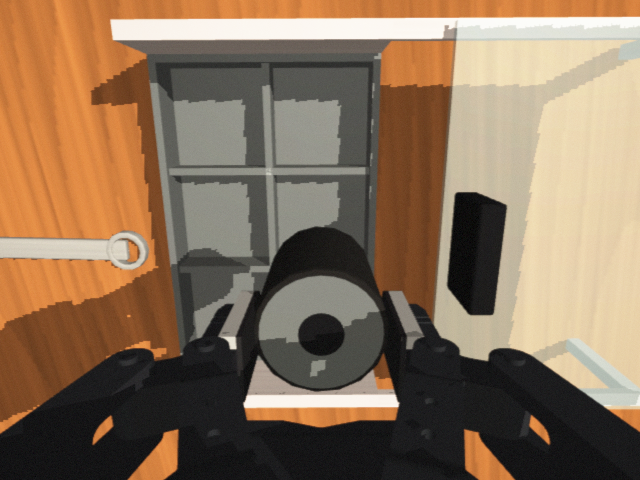

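Bumper A is held upright, with its top at (322,330), over the far middle well. Lowering it.

```bash
python3 -m jog '0.0005 0.002 -0.03 0 0 0;0 0 -0.03 0 0 0;0 0 -0.03 0 0 0;0 0 -0.02 0 0 0;0 0 -0.01 0 0 0;0 0 0 0 0 0;0 0 0 0 0 0'; python3 -m jog '0 0 -0.003 0 0 0;0 0 0 0 0 0;0 0 0 0 0 0'
```

```text
t: 23.45
position: [0.6042, 0.0044, 0.0484]
eef_rot: [0.744, 0.668, 0.0, -0.0]
force: [-0.6, -0.5, -0.6]
opening: 0.0462
t: 23.7
position: [0.6047, 0.0033, 0.046]
eef_rot: [0.745, 0.668, 0.0, 0.001]
force: [-0.5, -1.3, -1.5]
opening: 0.0457
```

```bash
python3 -m jog '0 0 -0.0015 0 0 0;0 0 0 0 0 0;0 0 0 0 0 0' ; python3 -m jog '0 0 0 0 0 0;0 0 0 0 0 0;0 0 0 0 0 0;0 0 0 0 0 0;0 0 0 0 0 0' 60; python3 -m jog '0 0 0.04 0 0 0;0 0 0.04 0 0 0;0 0 0.04 0 0 0;0 0 0.04 0 0 0;0 0 0.03 0 0 0;-0.012 0.0313 0 0 0 0;-0.012 0.0313 0 0 0 0;-0.012 0.0313 0 0 0 0;-0.012 0.0313 0 0 0 0;-0.012 0.0313 0 0 0 0'; python3 -m jog '-0.012 0.0313 0 0 0 0;-0.012 0.0313 0 0 0 0;-0.011 0.0313 0 0 0 0;0 0 0 0 0 0;0 0 0 0 0 0' 0; python3 - <<'E'
from h import *
print(pose())
s,P=cloud("wrist");bumps(P,s)
s,P=cloud("top");p=sel(P,(.605,.003),.05,.045,.09);print(len(p) and circ(p));bumps(P,s)
E
```

```text
t: 23.95
position: [0.6047, 0.003, 0.0447]
eef_rot: [0.745, 0.667, 0.001, 0.001]
force: [-0.7, 0.5, 5.4]
opening: 0.0459
t: 24.37
position: [0.6038, 0.0031, 0.0436]
eef_rot: [0.745, 0.667, -0.0, -0.0]
force: [-0.0, 1.1, 0.0]
opening: 0.0654
t: 25.2
position: [0.5431, 0.1607, 0.2338]
eef_rot: [0.745, 0.667, 0.0, -0.0]
force: [0.9, 0.6, -0.5]
opening: 0.0652
t: 25.62
position: [0.5081, 0.2549, 0.2336]
eef_rot: [0.744, 0.669, -0.0, -0.0]
force: [0.3, -0.7, 0.1]
opening: 0.0855
(25.6167, array([0.5081, 0.2549, 0.2336]), array([ 7.435e-01,  6.687e-01, -2.000e-04, -1.000e-04]), 0.08551461541134568, array([ 0.3, -0.7,  0.1]))
(3918, [0.6392, 0.3734, 0.0598, 0.6407, 0.3735, 0.0241]) [117, 89, 82]
(3525, [0.5115, 0.3687, 0.0599, 0.5115, 0.3688, 0.0241]) [86, 85, 79]
(3558, [0.4084, 0.3667, 0.0598, 0.4069, 0.3668, 0.0241]) [77, 76, 70]
(2655, [0.5092, 0.2553, 0.0598, 0.5091, 0.254, 0.024]) [80, 78, 72]
(2227, [0.3939, 0.2425, 0.0613, 0.3923, 0.241, 0.0217]) [213, 203, 173]
(237, [0.5976, 0.0042, 0.0643, 0.6, 0.0042, 0.0246])
(199, [0.5066, 0.3683, 0.0597, 0.5067, 0.3671, 0.0245]) [122, 118, 110]
(124, [0.5072, 0.2444, 0.0599, 0.507, 0.2482, 0.0244]) [117, 113, 106]
```

Bumper A is down in well 4 (top at 0.064). Picking B next, for well 2.

```bash
python3 -m jog '0 0 -0.035 0 0 0;0 0 -0.035 0 0 0;0 0 -0.035 0 0 0;0 0 -0.035 0 0 0;0 0 -0.035 0 0 0;0 0 -0.02 0 0 0;0 0 0 0 0 0;0 0 0 0 0 0' 0; python3 -m jog '0 0 0 0 0 0;0 0 0 0 0 0;0 0 0 0 0 0;0 0 0 0 0 0;0 0 0 0 0 0;0 0 0 0 0 0;0 0 0 0 0 0;0 0 0 0 0 0' 255; python3 -m jog '0 0 0.02 0 0 0;0 0 0.035 0 0 0;0 0 0.035 0 0 0;0 0 0.04 0 0 0;0.0062 -0.034 0 0 0 0;0.0062 -0.034 0 0 0 0;0.0062 -0.034 0 0 0 0;0.0062 -0.034 0 0 0 0;0.0062 -0.034 0 0 0 0'; python3 -m jog '0 0 0 0 0 0;0 0 0 0 0 0;0 0 0 0 0 0'
```

```text
t: 26.38
position: [0.5087, 0.252, 0.038]
eef_rot: [0.745, 0.667, -0.001, -0.0]
force: [0.6, -0.2, 0.3]
opening: 0.085
t: 27.05
position: [0.5105, 0.2539, 0.041]
eef_rot: [0.745, 0.668, 0.002, 0.001]
force: [-0.7, -1.6, 8.1]
opening: 0.0459
t: 27.8
position: [0.5403, 0.0822, 0.1701]
eef_rot: [0.744, 0.668, 0.001, 0.001]
force: [1.3, 0.9, -0.8]
opening: 0.0457
t: 28.05
position: [0.5399, 0.0837, 0.1694]
eef_rot: [0.745, 0.667, 0.0, -0.0]
force: [0.7, 0.6, -1.8]
opening: 0.0463
```

```bash
python3 -m jog '0 0 -0.03 0 0 0;0 0 -0.03 0 0 0;0 0 -0.03 0 0 0;0 0 -0.02 0 0 0;0 0 -0.01 0 0 0;0 0 0 0 0 0;0 0 0 0 0 0'; python3 -m jog '0 0 -0.003 0 0 0;0 0 0 0 0 0;0 0 -0.002 0 0 0;0 0 0 0 0 0'
```

```text
t: 28.63
position: [0.5398, 0.0846, 0.0488]
eef_rot: [0.744, 0.668, -0.0, -0.0]
force: [-0.2, 0.2, -0.6]
opening: 0.046
t: 28.97
position: [0.5411, 0.0837, 0.0457]
eef_rot: [0.745, 0.667, 0.001, 0.001]
force: [-2.5, 0.8, 11.7]
opening: 0.0459
```

Touched the floor. Release and go above C.

```bash
python3 -m jog '0 0 0 0 0 0;0 0 0 0 0 0;0 0 0 0 0 0;0 0 0 0 0 0;0 0 0 0 0 0' 60; python3 -m jog '0 0 0.04 0 0 0;0 0 0.04 0 0 0;0 0 0.04 0 0 0;0 0 0.04 0 0 0;0 0 0.03 0 0 0;-0.0036 0.0356 0 0 0 0;-0.0036 0.0356 0 0 0 0;-0.0036 0.0356 0 0 0 0;-0.0036 0.0356 0 0 0 0;-0.0036 0.0356 0 0 0 0'; python3 -m jog '-0.0036 0.0356 0 0 0 0;-0.0036 0.0356 0 0 0 0;-0.0036 0.0356 0 0 0 0;0 0 0 0 0 0;0 0 0 0 0 0' 0; python3 - <<'E'
from h import *
print(pose())
s,P=cloud("wrist");bumps(P,s)
s,P=cloud("top");
for c in((.605,.003),(.54,.084)):
    p=sel(P,c,.04,.045,.073);print(len(p) and circ(p))
bumps(P,s)
E
```

```text
t: 29.38
position: [0.54, 0.0835, 0.0437]
eef_rot: [0.745, 0.667, -0.0, -0.0]
force: [0.3, -0.2, 1.6]
opening: 0.0652
t: 30.22
position: [0.5215, 0.2629, 0.2338]
eef_rot: [0.745, 0.667, -0.0, -0.0]
force: [0.7, -0.6, -0.1]
opening: 0.0653
t: 30.63
position: [0.5105, 0.3699, 0.2332]
eef_rot: [0.744, 0.669, -0.0, -0.0]
force: [-0.1, -1.0, -0.3]
opening: 0.0856
(30.6333, array([0.5105, 0.3699, 0.2332]), array([ 7.435e-01,  6.687e-01, -3.000e-04, -1.000e-04]), 0.08557952574548641, array([-0.1, -1. , -0.3]))
(2914, [0.6392, 0.3751, 0.0597, 0.6407, 0.3738, 0.0242]) [105, 76, 70]
(2668, [0.5115, 0.3702, 0.0597, 0.5113, 0.3686, 0.0242]) [79, 78, 72]
(2669, [0.4084, 0.3685, 0.0597, 0.4071, 0.3672, 0.024]) [75, 74, 69]
(1352, [0.3986, 0.2411, 0.0611, 0.3928, 0.2409, 0.0219]) [205, 195, 166]
(234, [0.5982, 0.0043, 0.0645, 0.6009, 0.0046, 0.0246])
(244, [0.537, 0.0835, 0.0647, 0.5403, 0.0911, 0.0328])
(219, [0.6352, 0.3718, 0.0593, 0.6371, 0.3721, 0.0249]) [152, 114, 105]
(210, [0.5059, 0.3661, 0.0598, 0.5073, 0.3676, 0.0243]) [117, 113, 105]
(139, [0.3988, 0.3582, 0.0598, 0.4004, 0.3597, 0.0223]) [107, 105, 99]
(173, [0.3861, 0.2394, 0.0615, 0.3879, 0.2394, 0.0216]) [241, 234, 210]
```

B is seated. Picking C for well 0.

```bash
python3 -m jog '0 0 -0.035 0 0 0;0 0 -0.035 0 0 0;0 0 -0.035 0 0 0;0 0 -0.035 0 0 0;0 0 -0.035 0 0 0;0 0 -0.02 0 0 0;0 0 0 0 0 0;0 0 0 0 0 0' 0; python3 -m jog '0 0 0 0 0 0;0 0 0 0 0 0;0 0 0 0 0 0;0 0 0 0 0 0;0 0 0 0 0 0;0 0 0 0 0 0;0 0 0 0 0 0;0 0 0 0 0 0' 255; python3 -m jog '0 0 0.02 0 0 0;0 0 0.035 0 0 0;0 0 0.035 0 0 0;0 0 0.04 0 0 0;0.0011 -0.0358 0 0 0 0;0.0011 -0.0358 0 0 0 0;0.0011 -0.0358 0 0 0 0;0.0011 -0.0358 0 0 0 0;0.0011 -0.0358 0 0 0 0;0.0011 -0.0358 0 0 0 0'; python3 -m jog '0.0011 -0.0358 0 0 0 0;0.0011 -0.0358 0 0 0 0;0.0011 -0.0358 0 0 0 0;0.0011 -0.0358 0 0 0 0;0.0011 -0.0358 0 0 0 0;0.0011 -0.0358 0 0 0 0;0 0 0 0 0 0;0 0 0 0 0 0'
```

```text
t: 31.4
position: [0.5108, 0.3664, 0.0381]
eef_rot: [0.745, 0.667, -0.002, -0.0]
force: [0.9, 0.0, 0.9]
opening: 0.0852
t: 32.07
position: [0.5126, 0.369, 0.0412]
eef_rot: [0.745, 0.668, 0.002, 0.001]
force: [0.0, -1.3, 6.5]
opening: 0.0457
t: 32.9
position: [0.5178, 0.1521, 0.1699]
eef_rot: [0.744, 0.668, 0.001, 0.001]
force: [1.0, -1.0, -1.8]
opening: 0.0459
t: 33.57
position: [0.5249, -0.0631, 0.1697]
eef_rot: [0.746, 0.666, 0.001, 0.001]
force: [0.2, 0.7, -0.9]
opening: 0.046
```

```bash
python3 -m jog '0 0.001 -0.03 0 0 0;0 0 -0.03 0 0 0;0 0 -0.03 0 0 0;0 0 -0.02 0 0 0;0 0 -0.01 0 0 0;0 0 0 0 0 0;0 0 0 0 0 0'; python3 -m jog '0 0 -0.003 0 0 0;0 0 0 0 0 0;0 0 -0.002 0 0 0;0 0 0 0 0 0'
```

```text
t: 34.15
position: [0.5245, -0.0593, 0.049]
eef_rot: [0.744, 0.668, -0.0, -0.0]
force: [1.2, -0.2, -1.2]
opening: 0.0459
t: 34.48
position: [0.5256, -0.0605, 0.0459]
eef_rot: [0.745, 0.668, 0.001, 0.001]
force: [-2.6, 0.9, 13.1]
opening: 0.0458
```

```bash
python3 -m jog '0 0 0 0 0 0;0 0 0 0 0 0;0 0 0 0 0 0;0 0 0 0 0 0;0 0 0 0 0 0' 60; python3 -m jog '0 0 0.04 0 0 0;0 0 0.04 0 0 0;0 0 0.04 0 0 0;0 0 0.04 0 0 0;0 0 0.03 0 0 0;-0.0098 0.0356 0 0 0 0;-0.0098 0.0356 0 0 0 0;-0.0098 0.0356 0 0 0 0;-0.0098 0.0356 0 0 0 0;-0.0098 0.0356 0 0 0 0'; python3 -m jog '-0.0098 0.0356 0 0 0 0;-0.0098 0.0356 0 0 0 0;-0.0098 0.0356 0 0 0 0;-0.0098 0.0356 0 0 0 0;-0.0098 0.0356 0 0 0 0;-0.0098 0.0356 0 0 0 0;-0.0098 0.0356 0 0 0 0;0 0 0 0 0 0;0 0 0 0 0 0' 0; python3 - <<'E'
from h import *
print(pose())
s,P=cloud("wrist");bumps(P,s)
s,P=cloud("top");
for c in((.605,.003),(.54,.084),(.525,-.061)):
    p=sel(P,c,.04,.045,.07);print(len(p) and circ(p))
E
```

```text
t: 34.9
position: [0.5244, -0.0603, 0.0438]
eef_rot: [0.745, 0.667, -0.0, -0.0]
force: [-0.1, 0.3, 0.4]
opening: 0.0655
t: 35.73
position: [0.4745, 0.119, 0.2338]
eef_rot: [0.745, 0.667, 0.0, -0.0]
force: [1.0, 0.6, -0.5]
opening: 0.0651
t: 36.48
position: [0.4059, 0.3684, 0.2334]
eef_rot: [0.743, 0.669, -0.0, -0.0]
force: [0.4, -0.8, -0.6]
opening: 0.0856
(36.4833, array([0.4059, 0.3684, 0.2334]), array([ 7.434e-01,  6.688e-01, -3.000e-04, -1.000e-04]), 0.08555665166835554, array([ 0.4, -0.8, -0.6]))
(3054, [0.6367, 0.3748, 0.0597, 0.6402, 0.3738, 0.0244]) [93, 66, 60]
(2660, [0.4067, 0.3684, 0.0597, 0.4067, 0.3671, 0.024]) [74, 72, 67]
(1827, [0.3923, 0.2442, 0.0612, 0.3917, 0.2409, 0.0222]) [195, 185, 156]
(227, [0.6081, 0.0099, 0.0644, 0.6097, 0.011, 0.0243])
(240, [0.5371, 0.0829, 0.0641, 0.5415, 0.091, 0.0331])
(225, [0.5212, -0.0623, 0.0642, 0.5235, -0.0621, 0.0244])
```

C is seated. A was evidently knocked about 10 mm, but it still stands in its well. Picking D for well 5, placed 5 mm outward to keep the finger clear of B.

```bash
python3 -m jog '0 0 -0.035 0 0 0;0 0 -0.035 0 0 0;0 0 -0.035 0 0 0;0 0 -0.035 0 0 0;0 0 -0.035 0 0 0;0 0 -0.02 0 0 0;0 0 0 0 0 0;0 0 0 0 0 0' 0; python3 -m jog '0 0 0 0 0 0;0 0 0 0 0 0;0 0 0 0 0 0;0 0 0 0 0 0;0 0 0 0 0 0;0 0 0 0 0 0;0 0 0 0 0 0;0 0 0 0 0 0' 255; python3 -m jog '0 0 0.02 0 0 0;0 0 0.035 0 0 0;0 0 0.035 0 0 0;0 0 0.04 0 0 0;0.0234 -0.0324 0 0 0 0;0.0234 -0.0324 0 0 0 0;0.0234 -0.0324 0 0 0 0;0.0234 -0.0324 0 0 0 0;0.0234 -0.0324 0 0 0 0;0.0234 -0.0324 0 0 0 0'; python3 -m jog '0.0234 -0.0324 0 0 0 0;0.0234 -0.0324 0 0 0 0;0.0234 -0.0324 0 0 0 0;0 0 0 0 0 0;0 0 0 0 0 0'; python3 - <<'E'
from h import *
print(pose())
s,P=cloud("wrist");cv2.imwrite("pics/w11.png",s["pixels"][:,:,::-1])
E
```

```text
t: 37.25
position: [0.4066, 0.3651, 0.0382]
eef_rot: [0.745, 0.667, -0.002, -0.0]
force: [0.2, 0.6, 0.5]
opening: 0.085
t: 37.92
position: [0.408, 0.3676, 0.0409]
eef_rot: [0.745, 0.668, 0.002, 0.0]
force: [0.3, -2.0, 8.8]
opening: 0.0463
t: 38.75
position: [0.5481, 0.1709, 0.17]
eef_rot: [0.744, 0.668, 0.001, 0.0]
force: [0.3, 0.2, -0.9]
opening: 0.046
t: 39.17
position: [0.6188, 0.0733, 0.1696]
eef_rot: [0.746, 0.666, 0.001, 0.001]
force: [-0.6, 0.1, -0.6]
opening: 0.0459
(39.1667, array([0.6188, 0.0733, 0.1696]), array([7.458e-01, 6.662e-01, 6.000e-04, 6.000e-04]), 0.045891945716913254, array([-0.6,  0.1, -0.6]))
```

View pics/w11.png

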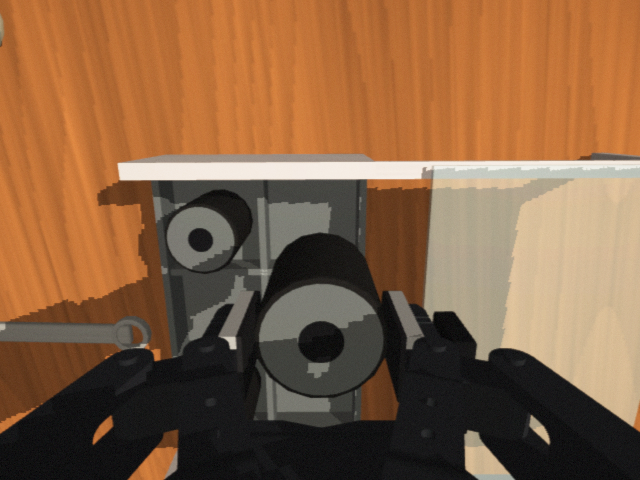

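D is held at (322,340) over the far left well, and B sits at (201,240) in its own well. Lowering.

```bash
python3 -m jog '0 0.001 -0.03 0 0 0;0 0 -0.03 0 0 0;0 0 -0.03 0 0 0;0 0 -0.02 0 0 0;0 0 -0.01 0 0 0;0 0 0 0 0 0;0 0 0 0 0 0'; python3 -m jog '0 0 -0.003 0 0 0;0 0 0 0 0 0;0 0 -0.002 0 0 0;0 0 0 0 0 0'; python3 -m jog '0 0 0 0 0 0;0 0 0 0 0 0;0 0 0 0 0 0;0 0 0 0 0 0;0 0 0 0 0 0' 75
```

```text
t: 39.8
position: [0.6168, 0.0775, 0.0491]
eef_rot: [0.744, 0.668, -0.0, -0.0]
force: [-0.4, 0.1, -0.8]
opening: 0.046
t: 40.13
position: [0.6184, 0.0764, 0.0458]
eef_rot: [0.745, 0.667, 0.001, 0.001]
force: [-0.9, 0.3, 9.3]
opening: 0.0463
t: 40.55
position: [0.6174, 0.0763, 0.0437]
eef_rot: [0.745, 0.667, -0.0, -0.0]
force: [0.3, -0.3, 0.2]
opening: 0.06
```

```bash
python3 -m jog '0 0 0.04 0 0 0;0 0 0.04 0 0 0;0 0 0.04 0 0 0;0 0 0.04 0 0 0;0 0 0.03 0 0 0;0.0182 -0.0206 0 0 0 0;0.0182 -0.0206 0 0 0 0;0.0182 -0.0206 0 0 0 0;0.0182 -0.0206 0 0 0 0;0 0 0 0 0 0'; python3 -m jog '0 0 0 0 0 0;0 0 0 0 0 0;0 0 0 0 0 0' 0; python3 - <<'E'
from h import *
print(pose())
s,P=cloud("wrist");cv2.imwrite("pics/w12.png",s["pixels"][:,:,::-1])
m=(P[...,2]>.095)&(P[...,2]<.13)&(s["pixels"].max(2)<90)&(np.hypot(P[...,0]-.69,P[...,1])<.08)
p=P[m];print(len(p),cv2.minAreaRect(np.float32(p[:,:2])))
s,P=cloud("top");bumps(P,s)
E
```

```text
t: 41.38
position: [0.6934, -0.0103, 0.2335]
eef_rot: [0.746, 0.666, 0.0, 0.002]
force: [0.9, 0.2, -0.0]
opening: 0.0602
t: 41.63
position: [0.6892, -0.0052, 0.2335]
eef_rot: [0.744, 0.668, -0.0, -0.001]
force: [0.7, -0.8, -0.5]
opening: 0.0852
(41.6333, array([ 0.6892, -0.0052,  0.2335]), array([ 7.444e-01,  6.677e-01, -3.000e-04, -6.000e-04]), 0.08524152548177234, array([ 0.7, -0.8, -0.5]))
1901 ((0.688491702079773, -0.0052766744047403336), (0.059771593660116196, 0.013715654611587524), 83.8752212524414)
(210, [0.6367, 0.3715, 0.06, 0.6375, 0.3717, 0.0246]) [151, 114, 105]
```

View pics/w12.png

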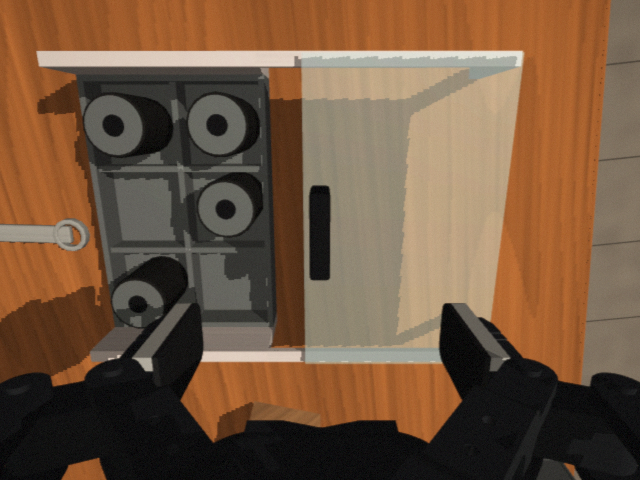

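All four bumpers stand in wells, at (113,125), (217,125), (227,208) and (138,303). The fin is at (320,232). Grip the fin and slide the cover shut.

```bash
python3 -m jog '0 0 -0.03 0 0 0;0 0 -0.03 0 0 0;0 0 -0.03 0 0 0;0 0 -0.03 0 0 0;0 0 -0.021 0 0 0;0 0 0 0 0 0;0 0 0 0 0 0' 0; python3 -m jog '0 0 0 0 0 0;0 0 0 0 0 0;0 0 0 0 0 0;0 0 0 0 0 0;0 0 0 0 0 0;0 0 0 0 0 0;0 0 0 0 0 0;0 0 0 0 0 0;0 0 0 0 0 0;0 0 0 0 0 0' 255; python3 -m jog '-0.0149 0.0016 0 0 0 0;-0.0199 0.0022 0 0 0 0;-0.0199 0.0022 0 0 0 0;-0.0199 0.0022 0 0 0 0;0 0 0 0 0 0';  python3 -m jog '-0.0199 0.0022 0 0 0 0;-0.0199 0.0022 0 0 0 0;-0.0199 0.0022 0 0 0 0;-0.0199 0.0022 0 0 0 0;0 0 0 0 0 0;0 0 0 0 0 0'; python3 -m jog '-0.015 0.0016 0 0 0 0;-0.008 0.0009 0 0 0 0;0 0 0 0 0 0;0 0 0 0 0 0'
```

```text
t: 42.32
position: [0.689, -0.0054, 0.092]
eef_rot: [0.744, 0.668, -0.001, -0.001]
force: [0.5, -0.1, 0.3]
opening: 0.0857
t: 43.15
position: [0.6896, -0.006, 0.0936]
eef_rot: [0.745, 0.667, -0.0, -0.0]
force: [-3.0, 0.8, 5.7]
opening: 0.0129
t: 43.57
position: [0.6124, 0.0023, 0.0936]
eef_rot: [0.744, 0.668, -0.001, -0.001]
force: [-2.1, -0.6, 3.8]
opening: 0.0127
t: 44.07
position: [0.5348, 0.0107, 0.0936]
eef_rot: [0.745, 0.668, -0.0, -0.0]
force: [-1.9, -0.4, 6.5]
opening: 0.0131
t: 44.4
position: [0.5126, 0.0132, 0.0936]
eef_rot: [0.745, 0.668, -0.0, 0.0]
force: [-2.2, -1.3, 8.1]
opening: 0.0127
```

```bash
python3 -m jog '-0.006 0.0006 0 0 0 0;0 0 0 0 0 0;0 0 0 0 0 0'; python3 -m jog '-0.004 0.0004 0 0 0 0;0 0 0 0 0 0;0 0 0 0 0 0'; python3 -m jog '0.003 -0.0003 0 0 0 0;0 0 0 0 0 0'
```

```text
t: 44.65
position: [0.5072, 0.0138, 0.0936]
eef_rot: [0.745, 0.668, 0.0, 0.0]
force: [-0.2, -1.2, 7.9]
opening: 0.0131
t: 44.9
position: [0.5057, 0.0139, 0.0936]
eef_rot: [0.745, 0.667, 0.002, 0.002]
force: [6.2, -2.0, 1.4]
opening: 0.013
t: 45.07
position: [0.5068, 0.0138, 0.0936]
eef_rot: [0.745, 0.668, 0.0, 0.001]
force: [0.0, -2.3, 8.3]
opening: 0.0127
```

Shut at its stop. Release, retreat upward, and check.

```bash
python3 -m jog '0 0 0 0 0 0;0 0 0 0 0 0;0 0 0 0 0 0;0 0 0 0 0 0;0 0 0 0 0 0;0 0 0 0 0 0' 0; python3 -m jog '0 0 0.03 0 0 0;0 0 0.035 0 0 0;0 0 0.04 0 0 0;0 0 0.04 0 0 0;0.01 -0.02 0 0 0 0;0.01 -0.03 0 0 0 0;0.01 -0.03 0 0 0 0;0 0 0 0 0 0;0 0 0 0 0 0;0 0 0 0 0 0'; python3 - <<'E'
from h import *
print(pose())
s,P=cloud("wrist")
m=(P[...,2]>.095)&(P[...,2]<.13)&(s["pixels"].max(2)<90)&(np.hypot(P[...,0]-.506,P[...,1])<.08)
p=P[m];print(len(p),cv2.minAreaRect(np.float32(p[:,:2])))
a=s["pixels"]
s,P=cloud("top")
for c in((.59,-.337),(.6145,-.266)):
    p=sel(P,c,.04,.125,.15);print(circ(p) if len(p) else 0)
b=s["pixels"];cv2.imwrite("pics/end.png",np.hstack([cv2.resize(a,(400,300)),b[100:400,90:490]])[:,:,::-1])
E
```

```text
t: 45.57
position: [0.5057, 0.0142, 0.0926]
eef_rot: [0.745, 0.667, -0.0, -0.0]
force: [-0.3, 0.2, -0.6]
opening: 0.0834
t: 46.4
position: [0.5354, -0.0656, 0.2374]
eef_rot: [0.745, 0.667, -0.0, -0.001]
force: [-1.1, 0.6, -0.4]
opening: 0.0854
(46.4, array([ 0.5354, -0.0656,  0.2374]), array([ 7.449e-01,  6.672e-01, -2.000e-04, -8.000e-04]), 0.08540757194069988, array([-1.1,  0.6, -0.4]))
2608 ((0.5073090195655823, 0.014211785048246384), (0.06003587692975998, 0.014311014674603939), 83.87388610839844)
(203, [0.5846, -0.3357, 0.1313, 0.5849, -0.3354, 0.0234])
(196, [0.6083, -0.2665, 0.1317, 0.6102, -0.2673, 0.0228])
```

View pics/end.png

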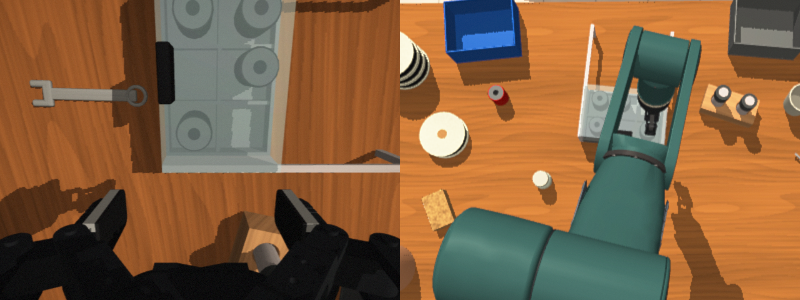

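The cover is shut over the four bumpers (fin at cover value of about 1 mm). Both pylon tops are at 0.131–0.132 m, which is fully down, and the jar and wrench are where they were.

```bash
python3 -c "
from workcell import *
print(close_job())"
```

```text
the job is handed in; nothing more can be done
None
```

The job is done and handed in at about 46 s, but no verdict was reported. I gripped and slid the cover to its back stop, put the four bumpers present in wells 0, 2, 4 and 5, and slid the cover shut. Before that, I stood both pylons in the rack bores.

**Last checks:**
- **Cover:** it sits about 1 mm from fully closed and reached its stop when I pushed it shut.
- **Bumpers:** all four were seen standing in separate wells through the closed cover or in the view just before. The tops I measured were at about 64 mm, which means they are on the floor. Well 5's top was not measured, but I felt the floor there.
- **Pylons:** both tops are at about 131 mm, so each is right down. In the top-camera check, each pylon was about 4–5 mm in x from the bore position found by the wrist camera. The top camera read other things about 4–5 mm off in x too, so I take this as calibration.
- **Other things:** the jar and the wrench looked undisturbed. The red decoy was left alone. The robot stood clear above the carrier.

**Knock:** the bumper in well 4 was knocked about 1 cm during the run but stayed standing in its well.

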